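# Clamp a bottle with the knob under the holder

## Robot

A 6-joint arm with a two-finger parallel gripper is mounted at the origin on a cart in front of the work surface, level with it; the furniture and walls round the work are solid. World frame = base frame: x ahead of the robot, y to its left, z up, the work surface at z = 0. Lengths are in m, angles in rad, forces in N, time in s.
With the tool pointing down it reaches from about 0.35 to 0.975 m from the base axis. Payload 4.9 kg.
Tool frame: the origin (TCP) lies midway between the tips of the shut fingers; the grasp point (between the pads) lies 19 mm behind it; z points along the fingers, y is the direction in which the jaws open and shut (so a half turn about z gives the same grasp; the last joint's range is limited). The gripper opens to 85 mm and grips with 20 to 120 N. Pads are 22 mm wide; open, the fingers measure 114 mm over their backs; the gripper's body (76 mm by 85 mm) begins 54 mm behind the grasp point. The pads swing forward as they close: fully open they stand 13 mm farther back than shut.
Start: joints at [-1.457, 0.053, 1.613, -0, 1.476, -0.119], TCP at [0.144, -0.608, 0.205] pointing down, gripper open.
Joint ranges: [-3.01, 3.01], [-1.01, 2.22], [0.06, 2.58], [-1.02, 4.17], [0.09, 2.62], [-3.14, 3.14]. Speed limits (rad/s): [2.57, 2.57, 3.14, 3.14, 3.14, 3.14].

## Interface

Orientations are given as a rotation vector (axis times angle).
In Python, from station import ctrl gives the robot as it stands.
- The arm moves only by the tool jog_arm, never from a script. Its argument "steps" is a list of rows, each an object of numbers: "dx", "dy", "dz": the shift along the world's x, y, z in units of 60 mm (1.0 is 60 mm); "twist": the turn about the world's z in units of 10 degrees (1.0 is 10 degrees). A call has 1 to 5 rows; each row is the pose to reach, as a shift and turn from the pose measured when the call began; what a row does not reach only later rows make up. A row lasts 1/8 s, in which the tool goes at most 62.5 mm and 10.7 degrees, less where a joint would pass 70% of its speed; a pose out of reach is approached as far as the arm can. A call with a gripper value outside its range is refused whole. "gripper" is the closure in counts, from 0 (fully open) to 255 (shut), set as the call begins (left out, the last holds). The fingers move at their own pace and stop on an object; "newtons" is the grip in N (left out, the last holds). Time passes only in rows, so rows that repeat a pose let the fingers close. It gives the time, the measured TCP pose, the force and the opening at its end, in the units of the state.
- ctrl.get_obs(): the state, without advancing time (a new reading comes with each control period).
- ctrl.get_image(name): name is "scene" or "side" or "wrist"; returns a dict with "frame" (420x560x3 uint8, red, green, blue), "range_z" (420x560 float32, m along the optical axis (not along the pixel's ray), 0 where there is no reading), "fx", "fy", "cx", "cy" (pixels), "D" ([k1, k2, p1, p2, k3] as OpenCV has them; the pictures are not rectified), "extrinsics" (4x4, takes a point from camera to world coordinates). Camera axes: x right, y down, z forward; pixel columns grow to the right and rows downward; lengths in m; the calibration is good to about 2 mm. A picture is of the moment at which its call begins.
- ctrl.finish_job(): hands the job in, once; it reports no verdict.
The state is a dict: "t": time; "q": joint angles; "dq": joint speeds; "effort": joint torques, N m; "tool_pos": TCP position; "tool_rot": TCP orientation; "contact_force": force on the tool from outside, world axes, zero at the start; "wrist_torque": the same for the moment, N m; "opening": finger opening in m.
Only numpy, scipy, OpenCV 4.12 (cv2) and the standard library are available. Lean on these libraries where they do the work, as an engineer would, in place of code of your own. Each camera call takes 0.05 s, during which the arm holds its last target.

## Task

Stand the milk bottle from the front of the bench upright in the raised bottle holder, between the sprung pad and the two rear posts, and let it go. Then turn the lever knob on the underside of the holder until the pad clamps the bottle against both posts with about 14 newtons - feel for it, because the pad's reach is different every time, and more than 25 newtons would crack the bottle. Work the jaw only through the knob, let go of the knob when done, and leave the tape roll, timer and dropper bottle where they are.

Things in the scene. Friction and masses are not known exactly. Their poses are not given: they have to be found in the camera images.
- milk_bottle: white-capped clear milk bottle, 58 mm diameter, 112 mm tall (body 58 mm wide up to 89 mm, cap 52 mm above), 0.14 to 0.28 kg, standing alone on the front strip of the bench to the robot's right. Origin: centre of its underside, z up along the bottle. Behind it stands a drawer box 210 mm tall with a funnel and caps on it: carry the bottle round or well over it.
- holder: bottle holder fixed to the bench: aluminium deck 12 mm thick, top 120 mm above the bench, on four legs. Origin: on the bench under the deck; +x to its rear (away from the robot), y to its left, z up. The deck spans x -90 to +95, y -75 to +75 mm. On it two guide strips (y -24 and +24, x -67 to -5 mm, 10 mm high) with the jaw between them. Both sides (y) of the seat are free for fingers.
- rear_posts (a point): point on the deck's top midway between the two rear posts (holder x = +74, y = 0). The posts are 12 mm thick, 56 mm tall, at y = -20 and +20 mm, with a low bar behind them (x 78 to 92 mm, 8 mm high).
- seat (a point): point on the deck's top (z = 120 mm) at x = +45, y = 0 in the holder's frame: where the centre of the bottle's underside is when the bottle touches both rear posts.
- jaw: aluminium block 24 x 36 x 45 mm sliding on the deck along the holder's +x, 30 mm per rad of the knob; origin under its centre, at holder x = -42 mm when the knob is 0. Its stem carries a round rubber pad (26 mm, axis 34 mm above the deck), whose face stands an unknown 35 to 45 mm ahead of the origin. The pad yields on a spring of 5 N per mm. Never push the jaw or pad directly.
- knob (a joint): turn of the black knob under the deck, rad, counterclockwise seen from above, 0 to 1.35, starts at 0 to 0.12; increasing closes the jaw. Its lever points to the holder's front (-x) turned by 0.60 - value towards +y, so it swings from left to right. The pad meets a bottle at the seat at about 0.4 to 0.8; 14 N is about 0.1 rad further. Friction holds it where it is left.
- knob_axis (a point): point on the knob's vertical axis at mid-height of its lever (holder x = -70, y = 0, 88 mm above the bench, 20 mm behind the deck's front edge). Hub 36 mm diameter. Turning takes 0.66 N m against friction (5 to 7 N at the lever); each newton of clamping adds 0.03 N m, so at 14 N the push on the lever is about 4 N more than when turning free.
- lever_grip (a point): grip point on the lever, 92 mm from the axis, mid-height (88 mm above the bench), in front of the deck. The lever is a straight bar 12 mm wide, 14 mm high, from the hub to 113 mm from the axis, with a round 16 mm boss at its end (104 to 120 mm from the axis). Free space above, beside and below; the deck's edge is 45 to 70 mm behind it.
- tape_roll: beige roll of tape lying flat, 58 mm diameter, 19 mm high, at the front of the bench. Origin: centre of its underside. Bystander.
- kitchen_timer: white timer, 58 x 62 x 18 mm, at the front right of the bench. Origin: centre of its underside. Bystander.
- dropper_bottle: amber dropper bottle with a black top, 33 mm diameter, 105 mm tall, at the left of the bench. Origin: centre of its underside. Bystander.
There are look-alikes about, which are no part of the job. What is shaped like the milk_bottle but pink is not meant.

How it is judged:
By the outcome, as a careful person would: the job done as asked, in the order asked, and still so for the second after the job is handed in, with the robot touching nothing.
It also fails if it takes over 72 s, if anything falls off the work surface, if the arm or the gripper's body presses on something with over 40 N, if the wrist force passes 120 N, or if a joint passes its speed limit or range.

## Working session

There is one attempt and no reset: what is moved stays moved. The work goes in short steps, Python scripts to look and compute and a tool call to move; the robot and the scene stay as the last step left them, time stands still between calls to the robot, and variables do not carry over. Pictures are saved under pics/ and viewed, and the job is handed in when it is done.

Besides the shell and the picture viewer there is one more tool, called as name([rows], argument=value, ...), one row to a line, values as JSON. jog_arm: Moves the arm, as the interface text tells. Its arguments: {"type":"object","properties":{"steps":{"type":"array"},"gripper":{"type":"number"},"newtons":{"type":"number"}},"required":["steps"]}

```bash
mkdir -p pics; ls; cat > h.py <<'E'
import numpy as np, cv2, pickle
from station import ctrl
def snap(name, out):
    im=ctrl.get_image(name); pickle.dump(im,open(f'pics/{out}.pkl','wb'))
    cv2.imwrite(f'pics/{out}.png',cv2.cvtColor(im['frame'],cv2.COLOR_RGB2BGR)); return im
def load(out): return pickle.load(open(f'pics/{out}.pkl','rb'))
def ray(im,u,v):
    K=np.array([[im['fx'],0,im['cx']],[0,im['fy'],im['cy']],[0,0,1]])
    p=cv2.undistortPoints(np.array([[[u,v]]],float),K,np.array(im['D'],float))[0,0]
    return np.array([p[0],p[1],1.])
def pt(im,u,v,w=1):
    z=im['range_z'][v-w:v+w+1,u-w:u+w+1]; z=z[z>0]
    if len(z)==0: return None
    T=np.array(im['extrinsics']); return (T@np.append(ray(im,u,v)*np.median(z),1))[:3]
def onplane(im,u,v,h):
    T=np.array(im['extrinsics']); d=T[:3,:3]@ray(im,u,v); o=T[:3,3]; return o+d*(h-o[2])/d[2]
def proj(im,P):
    T=np.linalg.inv(np.array(im['extrinsics'])); 
    K=np.array([[im['fx'],0,im['cx']],[0,im['fy'],im['cy']],[0,0,1]])
    return cv2.projectPoints(np.atleast_2d(np.array(P,float)),cv2.Rodrigues(T[:3,:3])[0],T[:3,3],K,np.array(im['D'],float))[0][:,0]
def crop(out,u0,v0,u1,v1,k,name):
    im=load(out)['frame'][v0:v1,u0:u1]
    cv2.imwrite(f'pics/{name}.png',cv2.cvtColor(cv2.resize(im,None,fx=k,fy=k,interpolation=cv2.INTER_CUBIC),cv2.COLOR_RGB2BGR))
E
python3 - <<'E'
from h import *
for n in ('scene','side','wrist'): snap(n,n+'0')
o=ctrl.get_obs()
for k,v in o.items(): print(k,np.round(v,3))
for n in ('scene','side','wrist'): print(np.round(load(n+'0')['extrinsics'],3))
E
```

```text
pics
t 0.15
q [-1.457  0.053  1.614 -0.     1.476 -0.119]
dq [-0.001 -0.002 -0.004 -0.001 -0.     0.001]
effort [ 0.0000e+00 -3.9424e+01 -3.7072e+01 -0.0000e+00  5.0000e-03 -0.0000e+00]
tool_pos [ 0.144 -0.608  0.204]
tool_rot [-3.119 -0.365  0.   ]
contact_force [-0.024 -0.039 -0.16 ]
wrist_torque [-0.014  0.005  0.044]
opening 0.085
[[-0.261 -0.518  0.814 -0.726]
 [-0.965  0.152 -0.213  0.258]
 [-0.014 -0.842 -0.54   0.968]
 [ 0.     0.     0.     1.   ]]
[[ 0.969 -0.196  0.148  0.334]
 [-0.245 -0.803  0.543 -0.984]
 [ 0.013 -0.563 -0.826  1.489]
 [ 0.     0.     0.     1.   ]]
[[ 0.232 -0.925 -0.302  0.222]
 [-0.973 -0.221 -0.07  -0.589]
 [-0.002  0.31  -0.951  0.372]
 [ 0.     0.     0.     1.   ]]
```

View pics/scene0.png

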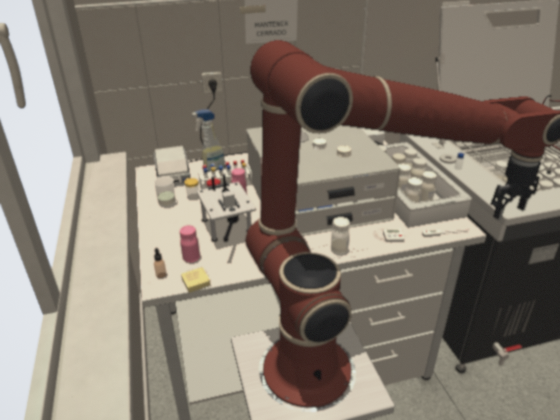

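View pics/side0.png

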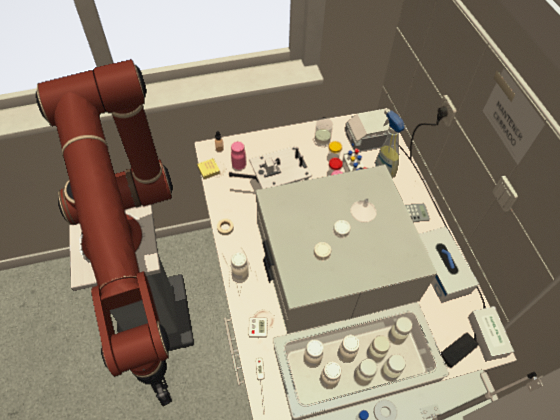

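View pics/wrist0.png

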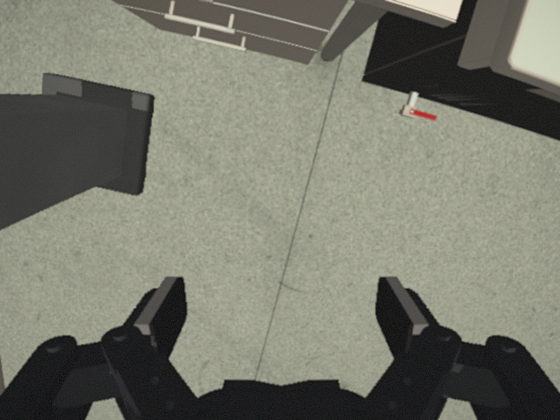

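Possible confusions in the side view are the lone white-capped bottle at (239,262), the pink bottle at (238,155), and the white-capped bottles in the tray around (315,350) to (403,328). I choose (239,262), which is scene (341,234): clear, alone and on the front strip. Next are close crops of it.

```bash
python3 - <<'E'
from h import *
crop('side0',190,110,330,290,4.2/1.26,'c1'); crop('scene0',130,150,380,300,3,'c2')
s=load('side0');
for u,v in [(239,257),(239,265),(226,227),(258,327),(219,137),(262,167),(285,155),(300,165),(240,177),(300,250),(230,310)]:
    p=pt(s,u,v); print(u,v,None if p is None else np.round(p,3))
E
```

```text
239 257 [ 0.415 -0.24   0.113]
239 265 [ 0.409 -0.267  0.111]
226 227 [ 0.401 -0.049 -0.   ]
258 327 [ 0.428 -0.445  0.017]
219 137 [0.448 0.31  0.077]
262 167 [0.567 0.09  0.124]
285 155 [0.662 0.128 0.119]
300 165 [0.702 0.067 0.123]
240 177 [0.486 0.091 0.089]
300 250 [ 0.59  -0.314  0.213]
230 310 [ 0.354 -0.361 -0.   ]
```

View pics/c1.png

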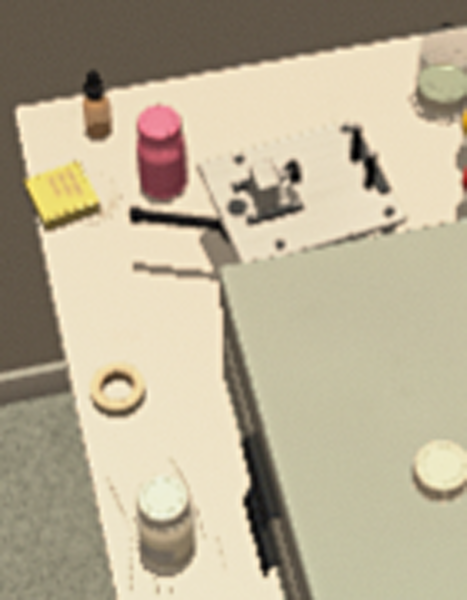

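View pics/c2.png

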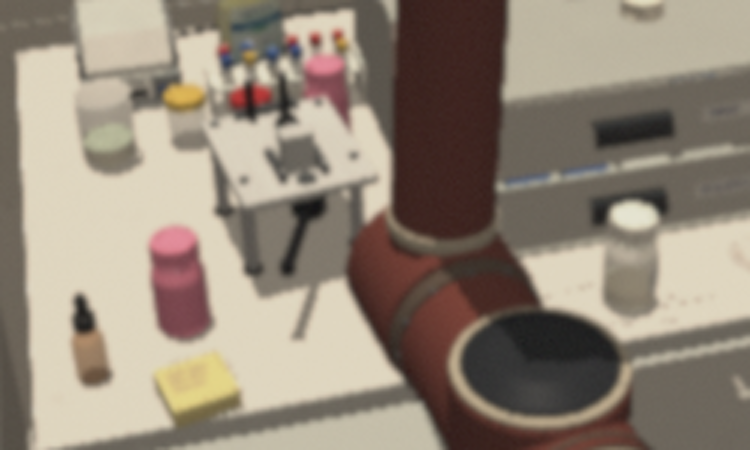

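```bash
python3 - <<'E'
from h import *
for n in ('side0','scene0'):
    s=load(n); H,W=s['range_z'].shape
    K=np.array([[s['fx'],0,s['cx']],[0,s['fy'],s['cy']],[0,0,1]])
    uv=np.stack(np.meshgrid(np.arange(W),np.arange(H)),-1).reshape(-1,1,2).astype(float)
    d=cv2.undistortPoints(uv,K,np.array(s['D'],float))[:,0]
    z=s['range_z'].reshape(-1); T=np.array(s['extrinsics'])
    P=(np.c_[d*z[:,None],z]@T[:3,:3].T+T[:3,3]).reshape(H,W,3); P[s['range_z']==0]=9
    np.save(f'pics/{n}_P.npy',P)
    # deck
    m=(abs(P[...,2]-.12)<.006)&(P[...,0]>.5)&(P[...,0]<.8)&(P[...,1]>-.05)&(P[...,1]<.25)
    pts=P[m][:,:2].astype(np.float32); print(n,m.sum(),cv2.minAreaRect(pts), np.median(P[m][:,2]))
    # bottle cap
    m=(P[...,2]>.104)&(P[...,2]<.12)&(P[...,0]>.36)&(P[...,0]<.46)&(P[...,1]>-.31)&(P[...,1]<-.2)
    c=P[m]; print('cap',m.sum(), c.min(0),c.max(0),cv2.minEnclosingCircle(c[:,:2].astype(np.float32)))
    # lever
    m=(P[...,2]>.085)&(P[...,2]<.1)&(P[...,0]>.4)&(P[...,0]<.6)&(P[...,1]>.05)&(P[...,1]<.18)
    c=P[m]; print('lever',m.sum()); print(np.round(c[np.argsort(c[:,0])][::max(1,len(c)//12)],3))
    # drawers
    m=(abs(P[...,2]-.21)<.006)&(P[...,0]<1.0)&(P[...,1]<.1); c=P[m]; print('box',c.min(0),c.max(0),cv2.minAreaRect(c[:,:2].astype(np.float32)))
E
```

```text
side0 1320 ((0.6164785623550415, 0.12093691527843475), (0.20245222747325897, 0.2493494749069214), 8.502923965454102) 0.11975601899812094
cap 181 [ 0.38833985 -0.27014072  0.10402946] [ 0.43679098 -0.22071265  0.11917099] ((0.4143134653568268, -0.24468272924423218), 0.026243790984153748)
lever 104
[[0.449 0.108 0.091]
 [0.455 0.103 0.089]
 [0.463 0.102 0.094]
 [0.471 0.104 0.095]
 [0.48  0.098 0.088]
 [0.488 0.099 0.09 ]
 [0.494 0.091 0.098]
 [0.502 0.095 0.091]
 [0.512 0.091 0.087]
 [0.518 0.087 0.091]
 [0.525 0.086 0.089]
 [0.53  0.074 0.092]
 [0.538 0.076 0.092]]
box [-0.0746314  -0.89329653  0.20400433] [ 0.96056326 -0.03275944  0.21599919] ((0.6320316791534424, -0.22444146871566772), (0.6620882749557495, 1.292570948600769), 49.577911376953125)
scene0 1142 ((0.6129573583602905, 0.1268603354692459), (0.20731960237026215, 0.25166055560112), 6.818550109863281) 0.12005789597994282
cap 151 [ 0.38631011 -0.26854727  0.10410175] [ 0.43281635 -0.22012316  0.11901875] ((0.4095257520675659, -0.24626612663269043), 0.027284732088446617)
lever 130
[[0.444 0.108 0.091]
 [0.451 0.113 0.091]
 [0.455 0.111 0.099]
 [0.47  0.106 0.095]
 [0.48  0.095 0.097]
 [0.493 0.095 0.1  ]
 [0.505 0.084 0.096]
 [0.522 0.081 0.096]
 [0.529 0.073 0.097]
 [0.538 0.068 0.095]
 [0.541 0.068 0.089]
 [0.546 0.057 0.087]
 [0.552 0.052 0.094]]
box [-0.09810012 -1.40808573  0.20409493] [0.95621955 0.07525509 0.21599132] ((0.7252579927444458, -0.4573485851287842), (0.826106607913971, 1.7626969814300537), 36.26829528808594)
```

```bash
python3 - <<'E'
from h import *
from scipy.optimize import minimize
D={}
for n in ('side0','scene0'):
    P=np.load(f'pics/{n}_P.npy')
    m=(abs(P[...,2]-.12)<.005)&(P[...,0]>.5)&(P[...,0]<.8)&(P[...,1]>-.05)&(P[...,1]<.25)
    k,l,st,_=cv2.connectedComponentsWithStats(m.astype(np.uint8),connectivity=4)
    i=1+np.argmax(st[1:,4]); c=P[l==i][:,:2]; D[n]=c
    print(n,len(c),cv2.minAreaRect(c.astype(np.float32)))
def cost(x,cs):
    t=0
    R=np.array([[np.cos(x[2]),np.sin(x[2])],[-np.sin(x[2]),np.cos(x[2])]])
    for c in cs:
        q=(c-x[:2])@R.T
        ex=np.maximum(0,np.abs(q[:,0]-.0025)-.0925);ey=np.maximum(0,np.abs(q[:,1])-.075)
        t+=np.sum(np.minimum(ex+ey,.01))
        # coverage: reward extremes
        for a,lo,hi in ((q[:,0],-.09,.095),(q[:,1],-.075,.075)):
            t+=20*(abs(np.percentile(a,1.)-lo-.0015)+abs(np.percentile(a,99.)-hi+.0015))
    return t
for cs in ([D['side0']],[D['scene0']],list(D.values())):
    best=min((minimize(cost,[.64+a,.115+b,y],args=(cs,),method='Nelder-Mead',options=dict(xatol=1e-5,fatol=1e-6,maxiter=2000)) for a in(-.01,.01) for b in(-.01,.01) for y in(-.2,0,.2)),key=lambda r:r.fun)
    print(np.round(best.x,4),best.fun)
x=best.x
c,s=np.cos(x[2]),np.sin(x[2])
def W(p): p=np.array(p,float); return np.array([x[0]+c*p[0]-s*p[1],x[1]+s*p[0]+c*p[1],p[2]])
np.save('hold.npy',x)
for n in ('side0','scene0'):
    im=load(n); f=cv2.cvtColor(im['frame'],cv2.COLOR_RGB2BGR); f=cv2.resize(f,None,fx=4,fy=4,interpolation=cv2.INTER_CUBIC)
    def poly(ps,col):
        q=((proj(im,[W(p) for p in ps])+.5)*4-.5).astype(int); cv2.polylines(f,[q],True,col,1)
    poly([(-.09,-.075,.12),(.095,-.075,.12),(.095,.075,.12),(-.09,.075,.12)],(0,0,255))
    for y in(-.02,.02): poly([(.074,y,.12),(.074,y,.176)],(0,255,0))
    poly([(-.07,0,.088),(-.07-.12*np.cos(.5),.12*np.sin(.5),.088)],(255,0,0))
    poly([(-.07,0,.088),(-.07-.12*np.cos(.6),.12*np.sin(.6),.088)],(255,255,0))
    q=proj(im,[W((0,0,.12))])[0]*4; u,v=q.astype(int)
    cv2.imwrite(f'pics/ov_{n}.png',f[max(0,v-250):v+250,max(0,u-350):u+350])
E
```

```text
side0 1191 ((0.6304258704185486, 0.07605704665184021), (0.1857258677482605, 0.1567852646112442), 7.546557426452637)
scene0 1062 ((0.6269009113311768, 0.07785172760486603), (0.19140177965164185, 0.15105049312114716), 6.732842922210693)
[0.6283 0.0775 0.0958] 0.0862083644951379
[0.6242 0.0782 0.1248] 0.03945409412404231
[0.6251 0.0772 0.1279] 0.24927978562216072
```

View pics/ov_side0.png

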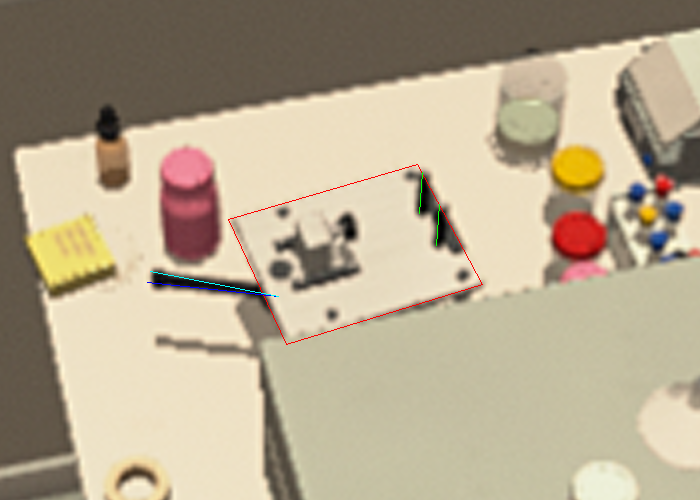

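View pics/ov_scene0.png

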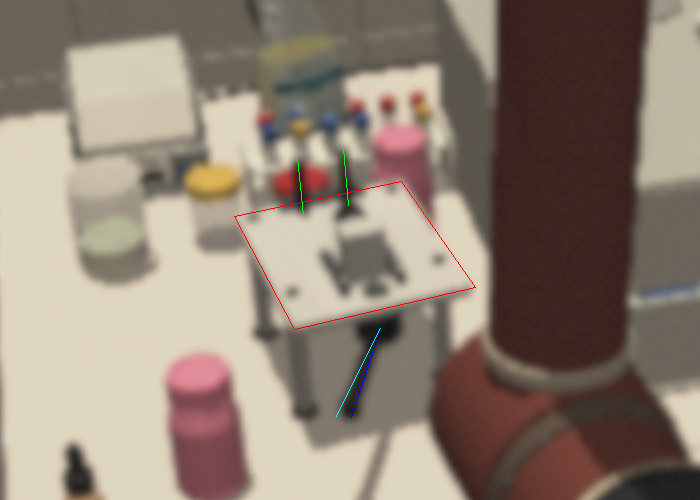

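The side overlay shows the deck outline within about 2 mm, the posts at (420,190) and (437,225), and the lever lying on the predicted line. The chosen bottle is the clear white-capped one, with its cap top at z = 0.112. I'm moving above it.

jog_arm([
  {"dx":4.47,"dy":6.04,"dz":0.3,"twist":-0.7},
  {"dx":4.47,"dy":6.04,"dz":0.3,"twist":-0.7},
  {"dx":4.47,"dy":6.04,"dz":0.3,"twist":-0.7},
  {"dx":4.47,"dy":6.04,"dz":0.3,"twist":-0.7},
  {"dx":4.47,"dy":6.04,"dz":0.3,"twist":-0.7},
], gripper=0, newtons=30)

```text
t: 0.78
tool_pos: [0.3305, -0.3551, 0.217]
tool_rot: [-3.135, -0.173, -0.0]
contact_force: [0.7, 0.1, 0.4]
opening: 0.0853
```

jog_arm([
  {"dx":1.36,"dy":1.83,"dz":0},
  {"dx":1.36,"dy":1.83,"dz":0},
  {"dx":1.36,"dy":1.83,"dz":0},
  {"dx":1.36,"dy":1.83,"dz":0},
])

```text
validation failed for argument at $.st...
```

```bash
python3 - <<'E'
from h import *
w=snap('wrist','wrist1'); o=ctrl.get_obs(); print(np.round(o['tool_pos'],4),np.round(o['tool_rot'],3),o['t'])
p=o['tool_pos']
print(proj(w,[[.412,-.2455,.112],[p[0],p[1],.112],[p[0],p[1],.06]]))
E
```

```text
[ 0.3344 -0.3498  0.2174] [-3.131 -0.183 -0.006] 0.825
[[154.23005704  91.28094407]
 [275.65414073 199.87761179]
 [276.48932148 185.92475341]]
```

View pics/wrist1.png

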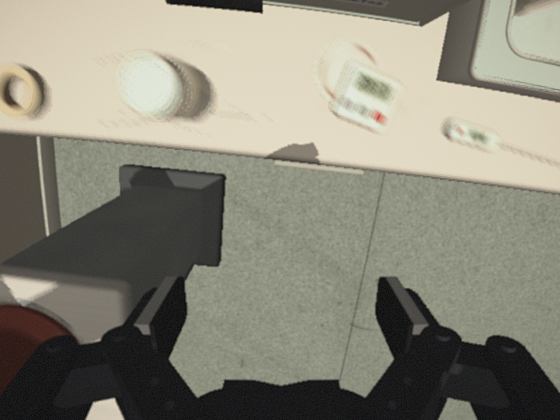

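The move was refused, and the arm is still short of the bottle. I'm retrying with every key in each row.

jog_arm([
  {"dx":1.3,"dy":1.74,"dz":0.0,"twist":0.0},
  {"dx":1.3,"dy":1.74,"dz":0.0,"twist":0.0},
  {"dx":1.3,"dy":1.74,"dz":0.0,"twist":0.0},
  {"dx":1.3,"dy":1.74,"dz":0.0,"twist":0.0},
  {"dx":1.3,"dy":1.74,"dz":0.0,"twist":0.0},
])

```text
t: 1.45
tool_pos: [0.4117, -0.2464, 0.2172]
tool_rot: [-3.131, -0.18, -0.005]
contact_force: [-0.2, -0.4, 0.4]
opening: 0.0852
```

```bash
python3 - <<'E'
from h import *
w=snap('wrist','wrist2'); o=ctrl.get_obs(); print(np.round(o['tool_pos'],4),np.round(o['tool_rot'],3),o['t'])
p=o['tool_pos']
print(proj(w,[[.412,-.2455,.112],[p[0],p[1],.112],[p[0],p[1],.06]]))
H,W=420,560
P=np.array([[pt(w,u,v,0) if w['range_z'][v,u]>0 else [9,9,9] for u in range(150,400)] for v in range(60,330)])
m=(abs(P[...,2]-.11)<.006)&(abs(P[...,0]-.41)<.06)&(abs(P[...,1]+.245)<.05)
c=P[m]; print(m.sum(),c.min(0),c.max(0),cv2.minEnclosingCircle(c[:,:2].astype(np.float32)))
E
```

```text
[ 0.4116 -0.2466  0.2172] [-3.131 -0.179 -0.006] 1.5
[[280.72068604 204.72007651]
 [281.95788287 205.27865086]
 [282.03676392 190.75709545]]
2455 [ 0.38848724 -0.26789453  0.1042078 ] [ 0.43797171 -0.2193763   0.11355917] ((0.4132186472415924, -0.24368557333946228), 0.024985847994685173)
```

View pics/wrist2.png

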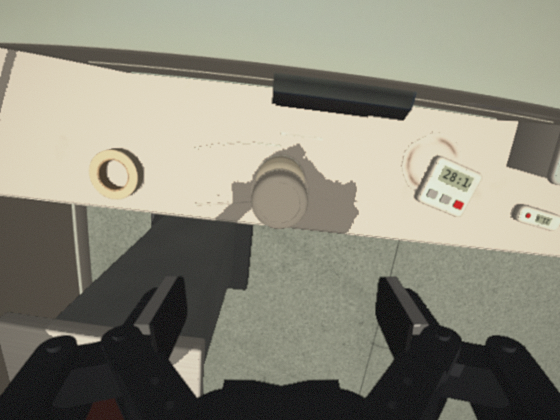

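```bash
python3 - <<'E'
from h import *
w=load('wrist2')
for u,v in [(340,85),(300,100),(380,105),(340,108),(340,70),(280,192),(280,215)]: print(u,v,np.round(pt(w,u,v),3))
s=load('side0')
for u,v in [(266,262),(268,250),(262,210),(275,290)]: print(u,v,np.round(pt(s,u,v),3))
E
```

```text
340 85 [ 0.509 -0.271  0.169]
300 100 [ 0.497 -0.248  0.162]
380 105 [ 0.5   -0.299  0.167]
340 108 [ 0.495 -0.275  0.16 ]
340 70 [ 0.512 -0.264  0.211]
280 192 [ 0.423 -0.244  0.11 ]
280 215 [ 0.402 -0.246  0.111]
266 262 [ 0.499 -0.256  0.071]
268 250 [ 0.503 -0.268  0.169]
262 210 [ 0.513 -0.147  0.212]
275 290 [ 0.512 -0.328  0.   ]
```

```bash
python3 - <<'E'
from h import *
o=ctrl.get_obs(); print(np.round(o['q'],3))
w=load('wrist2'); print(np.round(w['extrinsics'],3))
E
```

```text
[-0.699 -0.313  1.925  0.006  1.53   0.757]
[[ 0.116 -0.945 -0.305  0.491]
 [-0.993 -0.112 -0.031 -0.238]
 [-0.005  0.307 -0.952  0.385]
 [ 0.     0.     0.     1.   ]]
```

Camera's mount could meet the drawer's front, so I'll turn 50° before descending.

jog_arm([
  {"dx":0.02,"dy":0.04,"dz":-0.2,"twist":1.0},
  {"dx":0.02,"dy":0.04,"dz":-0.4,"twist":2.0},
  {"dx":0.02,"dy":0.04,"dz":-0.6,"twist":3.0},
  {"dx":0.02,"dy":0.04,"dz":-0.8,"twist":4.0},
  {"dx":0.02,"dy":0.04,"dz":-0.9,"twist":5.0},
])

```text
t: 2.12
tool_pos: [0.4117, -0.2453, 0.1623]
tool_rot: [-2.758, -1.489, -0.0]
contact_force: [0.1, -0.1, 0.3]
opening: 0.0852
```

jog_arm([
  {"dx":0.0,"dy":0.0,"dz":-0.7,"twist":0.0},
  {"dx":0.0,"dy":0.0,"dz":-1.2,"twist":0.0},
  {"dx":0.0,"dy":0.0,"dz":-1.6,"twist":0.0},
  {"dx":0.0,"dy":0.0,"dz":-1.85,"twist":0.0},
  {"dx":0.0,"dy":0.0,"dz":-1.85,"twist":0.0},
])

```text
t: 2.75
tool_pos: [0.4107, -0.2453, 0.0502]
tool_rot: [-2.757, -1.486, 0.001]
contact_force: [-0.2, 0.0, 0.8]
opening: 0.0853
```

jog_arm([
  {"dx":0.03,"dy":0.02,"dz":0.0,"twist":0.0},
  {"dx":0.03,"dy":0.02,"dz":0.0,"twist":0.0},
  {"dx":0.03,"dy":0.02,"dz":0.0,"twist":0.0},
  {"dx":0.03,"dy":0.02,"dz":0.0,"twist":0.0},
  {"dx":0.03,"dy":0.02,"dz":0.0,"twist":0.0},
], gripper=200, newtons=30)

```text
t: 3.38
tool_pos: [0.4133, -0.2448, 0.0517]
tool_rot: [-2.758, -1.488, 0.0]
contact_force: [-1.9, 0.8, 5.0]
opening: 0.057
```

jog_arm([
  {"dx":0.0,"dy":0.0,"dz":0.3,"twist":0.0},
  {"dx":0.0,"dy":0.0,"dz":1.0,"twist":0.0},
  {"dx":0.0,"dy":0.0,"dz":2.0,"twist":0.0},
  {"dx":0.0,"dy":0.0,"dz":3.0,"twist":0.0},
  {"dx":0.0,"dy":0.0,"dz":4.0,"twist":0.0},
])

```text
t: 4.0
tool_pos: [0.4129, -0.2443, 0.2942]
tool_rot: [-2.759, -1.488, -0.0]
contact_force: [1.0, -0.1, -2.1]
opening: 0.0566
```

jog_arm([
  {"dx":0.2,"dy":0.9,"dz":0.5,"twist":-1.0},
  {"dx":0.5,"dy":1.8,"dz":0.5,"twist":-2.0},
  {"dx":1.0,"dy":2.7,"dz":0.5,"twist":-3.0},
  {"dx":1.5,"dy":3.6,"dz":0.5,"twist":-4.0},
  {"dx":2.0,"dy":4.5,"dz":0.5,"twist":-5.0},
])

```text
t: 4.62
tool_pos: [0.5207, 0.0038, 0.325]
tool_rot: [-3.126, -0.248, -0.006]
contact_force: [0.0, -0.7, -2.1]
opening: 0.0568
```

jog_arm([
  {"dx":0.5,"dy":0.8,"dz":0.0,"twist":0.0},
  {"dx":0.5,"dy":0.8,"dz":0.0,"twist":0.0},
  {"dx":0.5,"dy":0.8,"dz":0.0,"twist":0.0},
])

```text
t: 5.0
tool_pos: [0.5503, 0.0518, 0.325]
tool_rot: [-3.126, -0.249, -0.005]
contact_force: [-0.0, -0.3, -2.4]
opening: 0.0568
```

```bash
python3 - <<'E'
from h import *
w=snap('wrist','wrist3'); snap('scene','scene3'); o=ctrl.get_obs(); print(np.round(o['tool_pos'],4),np.round(o['tool_rot'],3),o['t'],o['contact_force'])
E
```

```text
[0.5502 0.0509 0.3252] [-3.126 -0.246 -0.006] 5.1 [ 0.18898941  0.48203698 -2.51319956]
```

View pics/wrist3.png

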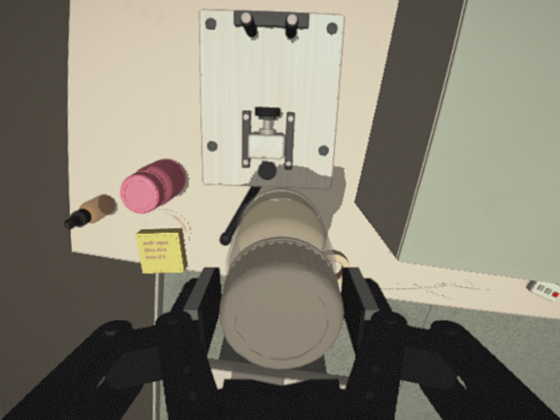

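```bash
python3 - <<'E'
from h import *
crop('wrist3',190,0,360,200,3,'c3')
E
```

```text
(no output)
```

View pics/c3.png

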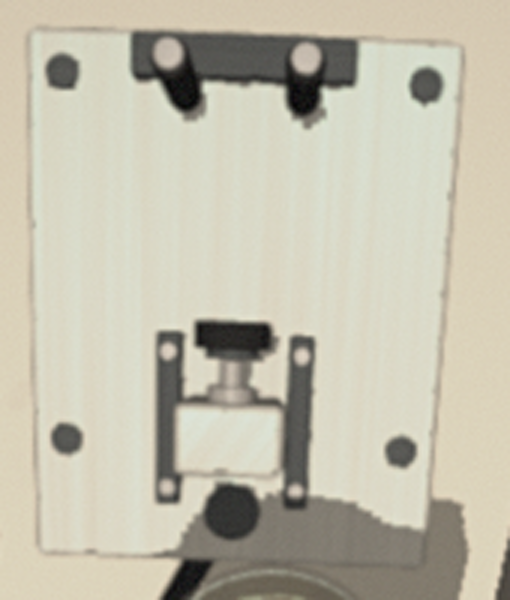

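```bash
cat >> h.py <<'E'
def Wp(x,p):
    p=np.atleast_2d(np.array(p,float)); c,s=np.cos(x[2]),np.sin(x[2])
    return np.c_[x[0]+c*p[:,0]-s*p[:,1],x[1]+s*p[:,0]+c*p[:,1],p[:,2]]
E
python3 - <<'E'
from h import *
from scipy.optimize import least_squares
w=load('wrist3')
H=[(-.09,.075,.12),(-.09,-.075,.12),(.095,-.075,.12),(.095,.075,.12),(.074,.02,.176),(.074,-.02,.176)]
uv=np.array([(41,550),(424,563),(461,44),(30,30),(168,53),(307,60)])/3+[190,0]-.33
for idx in (range(4),range(6)):
    idx=list(idx)
    r=least_squares(lambda x:(proj(w,Wp(x,np.array(H)[idx]))-uv[idx]).ravel(),[.625,.077,.11])
    print(np.round(r.x,4)); print(np.round(r.fun.reshape(-1,2),2))
x=r.x; np.save('hold.npy',x)
print('seat',Wp(x,(.045,0,.12)),'posts',Wp(x,(.074,0,.12)),'axis',Wp(x,(-.07,0,.088)))
for th in (.48,.5,.52,.54,.56,.58,.6): print(th,Wp(x,(-.07-.112*np.cos(th),.112*np.sin(th),.095)),proj(w,Wp(x,(-.07-.112*np.cos(th),.112*np.sin(th),.095))))
o=ctrl.get_obs(); r=cv2.Rodrigues(np.array(o['tool_rot']))[0]; print(np.round(r,3))
E
```

```text
[0.6292 0.0787 0.1254]
[[-1.36  2.22]
 [ 1.21  2.33]
 [ 2.1  -1.65]
 [-2.01 -1.73]]
[0.6288 0.0786 0.1247]
[[-1.37  2.53]
 [ 1.16  2.72]
 [ 2.16 -1.15]
 [-1.91 -1.34]
 [-0.05 -0.2 ]
 [-0.05 -1.04]]
seat [[0.67342933 0.08423927 0.12      ]] posts [[0.70220407 0.08784685 0.12      ]] axis [[0.55932263 0.06993333 0.088     ]]
0.48 [[0.45431702 0.10889258 0.095     ]] [[226.57637274 241.75129274]]
0.5 [[0.45511716 0.11098476 0.095     ]] [[225.04033406 240.94140215]]
0.52 [[0.45595897 0.11306052 0.095     ]] [[223.51838445 240.10269632]]
0.54 [[0.45684213 0.11511903 0.095     ]] [[222.01104695 239.23538498]]
0.56 [[0.45776628 0.11715947 0.095     ]] [[220.51884336 238.33968606]]
0.58 [[0.45873105 0.11918101 0.095     ]] [[219.0422942  237.41582579]]
0.6 [[0.45973606 0.12118286 0.095     ]] [[217.58191862 236.46403874]]
[[ 0.988  0.156  0.004]
 [ 0.156 -0.988  0.006]
 [ 0.005 -0.005 -1.   ]]
```

```bash
python3 - <<'E'
from h import *
w=load('wrist3'); x=np.load('hold.npy'); c,s=np.cos(x[2]),np.sin(x[2])
for (u,v,h) in [(233,322,.167),(228,402,.165),(228,473,.165),(185,110,.12),(303,110,.12),(170,333,.13),(297,506,.13)]:
    p=onplane(w,u/3+190-.33,v/3-.33,h)-np.array([x[0],x[1],0]); print(u,v,np.round([c*p[0]+s*p[1],-s*p[0]+c*p[1],h],4))
print(ctrl.get_obs()['tool_pos'])
E
```

```text
233 322 [-0.0011 -0.0003  0.167 ]
228 402 [-0.0259  0.0008  0.165 ]
228 473 [-0.0488  0.0003  0.165 ]
185 110 [0.0691 0.02   0.12  ]
303 110 [ 0.0704 -0.0203  0.12  ]
170 333 [-0.0054  0.0233  0.13  ]
297 506 [-0.065  -0.0237  0.13  ]
[0.55024018 0.05094565 0.32523046]
```

jog_arm([
  {"dx":0.9,"dy":0.25,"dz":0.0,"twist":-0.18},
  {"dx":1.6,"dy":0.45,"dz":0.0,"twist":-0.18},
  {"dx":1.98,"dy":0.54,"dz":0.0,"twist":-0.18},
  {"dx":1.98,"dy":0.54,"dz":0.0,"twist":-0.18},
  {"dx":1.98,"dy":0.54,"dz":0.0,"twist":-0.18},
])

```text
t: 5.72
tool_pos: [0.6684, 0.0822, 0.3256]
tool_rot: [-3.13, -0.195, -0.006]
contact_force: [-0.5, 0.4, -3.1]
opening: 0.0565
```

```bash
python3 - <<'E'
from h import *
w=snap('scene','scene4'); snap('wrist','wrist4');snap('side','side4'); o=ctrl.get_obs(); print(np.round(o['tool_pos'],4),np.round(o['tool_rot'],3),o['t'],o['contact_force'])
crop('side4',180,60,360,220,4,'c4')
E
```

```text
[0.6684 0.0828 0.326 ] [-3.13  -0.196 -0.008] 5.875 [ 0.35049619  0.29806761 -2.82811071]
```

View pics/c4.png

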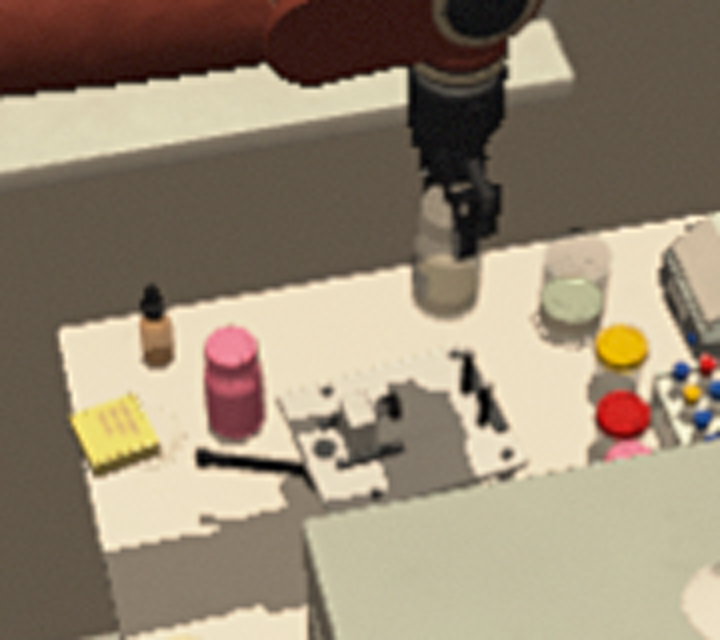

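View pics/scene4.png

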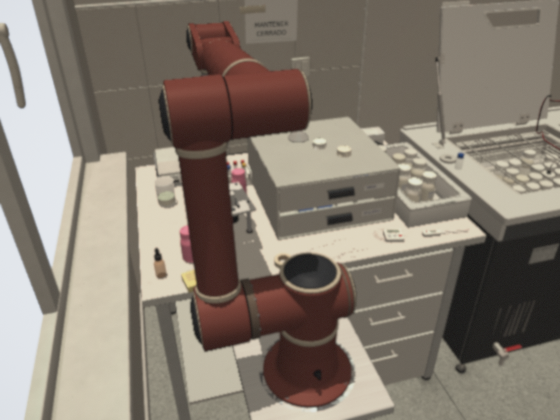

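The side crop shows the bottle hanging upright above the deck, clear of posts and jaw. I'm descending.

jog_arm([
  {"dx":0.02,"dy":0.01,"dz":-0.6,"twist":0.0},
  {"dx":0.02,"dy":0.01,"dz":-1.2,"twist":0.0},
  {"dx":0.02,"dy":0.01,"dz":-1.7,"twist":0.0},
  {"dx":0.02,"dy":0.01,"dz":-2.0,"twist":0.0},
  {"dx":0.02,"dy":0.01,"dz":-2.2,"twist":0.0},
])

```text
t: 6.5
tool_pos: [0.6693, 0.0833, 0.1936]
tool_rot: [-3.13, -0.196, -0.008]
contact_force: [-0.0, -0.1, -2.5]
opening: 0.0566
```

```bash
python3 - <<'E'
from h import *
w=snap('side','side5'); o=ctrl.get_obs(); print(np.round(o['tool_pos'],4),np.round(o['tool_rot'],3),o['t'],o['contact_force'])
crop('side5',210,90,350,210,5,'c5')
E
```

```text
[0.6688 0.0833 0.1921] [-3.13  -0.196 -0.005] 6.55 [ 0.232009    0.35840364 -4.15775973]
```

View pics/c5.png

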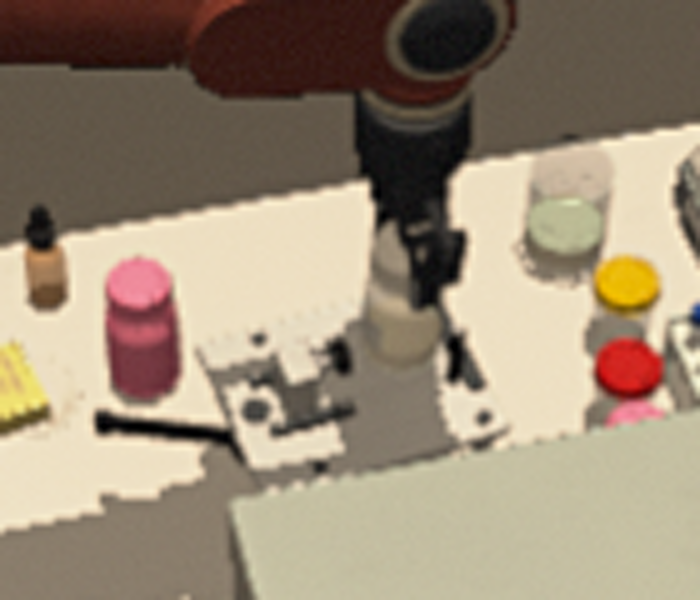

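jog_arm([
  {"dx":0.0,"dy":0.0,"dz":-0.12,"twist":0.0},
  {"dx":0.0,"dy":0.0,"dz":-0.22,"twist":0.0},
  {"dx":0.0,"dy":0.0,"dz":-0.28,"twist":0.0},
  {"dx":0.0,"dy":0.0,"dz":-0.28,"twist":0.0},
])

```text
t: 7.05
tool_pos: [0.6688, 0.0833, 0.1751]
tool_rot: [-3.13, -0.196, -0.004]
contact_force: [-0.5, -0.5, -2.5]
opening: 0.0568
```

jog_arm([
  {"dx":0.0,"dy":0.0,"dz":-0.03,"twist":0.0},
  {"dx":0.0,"dy":0.0,"dz":-0.05,"twist":0.0},
  {"dx":0.0,"dy":0.0,"dz":-0.05,"twist":0.0},
])

```text
t: 7.42
tool_pos: [0.6687, 0.0833, 0.1721]
tool_rot: [-3.13, -0.196, -0.004]
contact_force: [-0.0, -0.5, -2.1]
opening: 0.0564
```

jog_arm([
  {"dx":0.0,"dy":0.0,"dz":-0.03,"twist":0.0},
  {"dx":0.0,"dy":0.0,"dz":-0.03,"twist":0.0},
  {"dx":0.0,"dy":0.0,"dz":-0.03,"twist":0.0},
])

```text
t: 7.8
tool_pos: [0.6693, 0.0834, 0.1719]
tool_rot: [-3.13, -0.196, -0.007]
contact_force: [-1.9, 0.2, 6.0]
opening: 0.0566
```

jog_arm([
  {"dx":0.02,"dy":0.0,"dz":0.01,"twist":0.0},
  {"dx":0.04,"dy":0.0,"dz":0.01,"twist":0.0},
  {"dx":0.05,"dy":0.01,"dz":0.01,"twist":0.0},
])

```text
t: 8.18
tool_pos: [0.6721, 0.0836, 0.1721]
tool_rot: [-3.131, -0.195, -0.006]
contact_force: [-0.2, 0.1, -2.8]
opening: 0.057
```

jog_arm([
  {"dx":0.02,"dy":0.0,"dz":0.0,"twist":0.0},
  {"dx":0.03,"dy":0.0,"dz":0.0,"twist":0.0},
  {"dx":0.03,"dy":0.0,"dz":0.0,"twist":0.0},
])

```text
t: 8.55
tool_pos: [0.6737, 0.0839, 0.1722]
tool_rot: [-3.13, -0.196, -0.005]
contact_force: [-2.5, 0.4, 1.1]
opening: 0.0563
```

jog_arm([
  {"dx":0.02,"dy":0.0,"dz":0.0,"twist":0.0},
  {"dx":0.02,"dy":0.0,"dz":0.0,"twist":0.0},
])

```text
t: 8.8
tool_pos: [0.6747, 0.084, 0.1721]
tool_rot: [-3.13, -0.196, -0.004]
contact_force: [-2.8, 0.5, 2.3]
opening: 0.0566
```

jog_arm([
  {"dx":0.02,"dy":0.0,"dz":0.02,"twist":0.0},
  {"dx":0.02,"dy":0.0,"dz":0.02,"twist":0.0},
])

```text
t: 9.05
tool_pos: [0.6751, 0.084, 0.1724]
tool_rot: [-3.13, -0.196, 0.0]
contact_force: [-5.1, 0.7, -2.4]
opening: 0.0568
```

jog_arm([
  {"dx":-0.01,"dy":0.0,"dz":-0.02,"twist":0.0},
  {"dx":-0.01,"dy":0.0,"dz":-0.03,"twist":0.0},
])

```text
t: 9.3
tool_pos: [0.6751, 0.0841, 0.1722]
tool_rot: [-3.13, -0.196, -0.003]
contact_force: [-5.9, 0.4, 6.8]
opening: 0.0565
```

jog_arm([
  {"dx":0.0,"dy":0.0,"dz":0.0,"twist":0.0},
  {"dx":0.0,"dy":0.0,"dz":0.0,"twist":0.0},
  {"dx":0.0,"dy":0.0,"dz":0.0,"twist":0.0},
  {"dx":0.0,"dy":0.0,"dz":0.0,"twist":0.0},
], gripper=0)

```text
t: 9.8
tool_pos: [0.6752, 0.084, 0.1721]
tool_rot: [-3.13, -0.196, -0.003]
contact_force: [0.2, -0.5, 0.7]
opening: 0.0857
```

jog_arm([
  {"dx":0.0,"dy":0.0,"dz":0.3,"twist":0.0},
  {"dx":0.0,"dy":0.0,"dz":0.8,"twist":0.0},
  {"dx":0.0,"dy":0.0,"dz":1.5,"twist":0.0},
  {"dx":-0.5,"dy":0.0,"dz":2.2,"twist":0.0},
  {"dx":-1.5,"dy":0.0,"dz":2.2,"twist":0.0},
])

```text
t: 10.42
tool_pos: [0.5873, 0.0838, 0.3111]
tool_rot: [-3.131, -0.195, -0.02]
contact_force: [0.3, -0.2, 0.4]
opening: 0.0858
```

```bash
python3 - <<'E'
from h import *
snap('wrist','wrist6');snap('side','side6'); o=ctrl.get_obs(); print(np.round(o['tool_pos'],4),np.round(o['tool_rot'],3),o['t'],o['contact_force'],o['opening'])
E
```

```text
[0.581  0.0844 0.3053] [-3.13e+00 -1.97e-01 -3.00e-03] 10.525 [ 0.08734464  0.53365073 -0.16729389] 0.08556676712164414
```

View pics/wrist6.png

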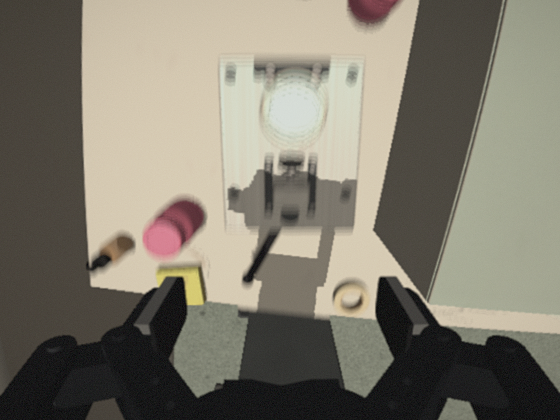

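The bottle stands upright at the seat near (293,108), with the lever from (278,232) to (248,278). That frame is motion-blurred, so I'm taking a still one to fit the lever.

```bash
python3 - <<'E'
from h import *
w=snap('wrist','wrist7'); o=ctrl.get_obs(); print(np.round(o['tool_pos'],4),np.round(o['tool_rot'],3),o['t'])
crop('wrist7',140,40,390,300,2.3,'c7')
E
```

```text
[0.5833 0.0842 0.3054] [-3.13  -0.196 -0.006] 10.575
```

View pics/c7.png

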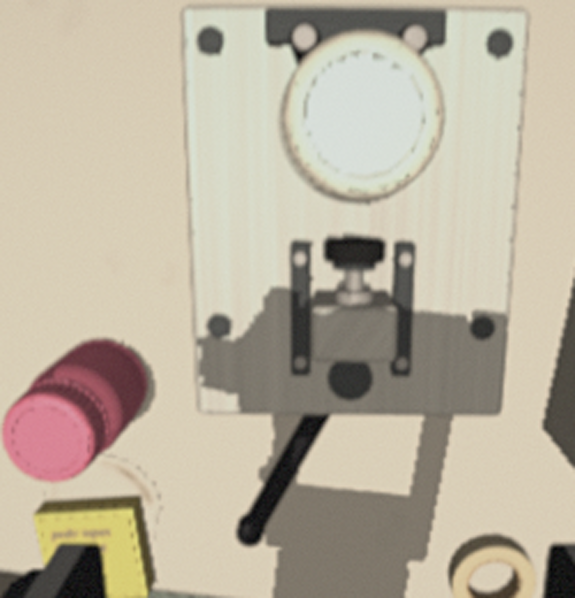

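```bash
python3 - <<'E'
from h import *
from scipy.optimize import least_squares
w=load('wrist7')
H=[(-.09,.075,.12),(-.09,-.075,.12),(.095,-.075,.12),(.095,.075,.12),(.074,.02,.176),(.074,-.02,.176)]
f=lambda q:np.array(q)/2.3+[140,40]-.28
uv=f([(198,412),(499,413),(525,10),(183,8),(304,37),(415,37)])
r=least_squares(lambda x:(proj(w,Wp(x,H))-uv).ravel(),[.625,.077,.11])
x=r.x;print(np.round(x,4)); print(np.round(r.fun.reshape(-1,2),2))
c,s=np.cos(x[2]),np.sin(x[2])
for q,h in (((250,530),.096),((350,379),.125),((364,115),.232),((353,238),.167),((280,475),.095)):
    p=onplane(w,*f(q),h); d=p-[x[0],x[1],0]; d=np.array([c*d[0]+s*d[1],-s*d[0]+c*d[1]]); print(q,np.round(p,4),np.round(d,4),'theta',np.arctan2(d[1],-.07-d[0]),np.hypot(d[1],-.07-d[0]))
E
```

```text
[0.6296 0.0794 0.1221]
[[-1.04  2.  ]
 [ 1.35  2.32]
 [ 2.52 -1.28]
 [-2.19 -1.53]
 [-0.31 -0.26]
 [-0.18  0.1 ]]
(250, 530) [0.4604 0.1117 0.096 ] [-0.164   0.0527] theta 0.5105856563901916 0.1077689877465489
(350, 379) [0.5611 0.071  0.125 ] [-0.069  -0.0001] theta -3.0913951823014214 0.0010129743615215623
(364, 115) [0.6734 0.085  0.232 ] [0.0442 0.0002] theta 3.13999857487205 0.11415239877389521
(353, 238) [0.6306 0.0804 0.167 ] [0.0011 0.0009] theta 3.1293569191921304 0.07111752348045838
(280, 475) [0.4947 0.0989 0.095 ] [-0.1315  0.0358] theta 0.5266583786723636 0.07113017765020317
```

```bash
python3 - <<'E'
from h import *
P=np.load('pics/side0_P.npy'); m=(P[...,2]>.1)&(P[...,2]<.12)&(P[...,0]>.4)&(P[...,0]<.56)&(P[...,1]>.13)&(P[...,1]<.3)
print(cv2.minEnclosingCircle(P[m][:,:2].astype(np.float32)))
E
```

```text
((0.5252233743667603, 0.18768149614334106), 0.061963338404893875)
```

jog_arm([
  {"dx":-0.6,"dy":0.12,"dz":-0.2,"twist":-1.0},
  {"dx":-1.2,"dy":0.24,"dz":-0.5,"twist":-2.0},
  {"dx":-1.8,"dy":0.36,"dz":-1.0,"twist":-2.96},
  {"dx":-1.8,"dy":0.36,"dz":-1.75,"twist":-2.96},
  {"dx":-1.8,"dy":0.36,"dz":-1.75,"twist":-2.96},
], gripper=150)

```text
t: 11.2
tool_pos: [0.4738, 0.1057, 0.1975]
tool_rot: [-3.079, 0.61, 0.001]
contact_force: [0.8, -0.5, 0.3]
opening: 0.0352
```

```bash
python3 - <<'E'
from h import *
w=snap('wrist','wrist8'); o=ctrl.get_obs(); print(np.round(o['tool_pos'],4),np.round(o['tool_rot'],3),o['t'],o['opening'])
E
```

```text
[0.4755 0.1057 0.2002] [-3.078  0.61  -0.005] 11.25 0.03469264280703285
```

View pics/wrist8.png

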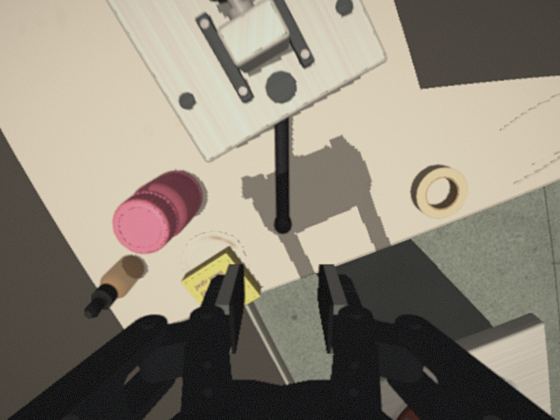

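The lever is centred in the jaws' plane, from (281,120) to (283,225), and the pink bottle is clear. I'm descending over it.

jog_arm([
  {"dx":0.0,"dy":0.0,"dz":-0.7,"twist":0.0},
  {"dx":0.0,"dy":0.0,"dz":-1.2,"twist":0.0},
  {"dx":0.0,"dy":0.0,"dz":-1.5,"twist":0.0},
  {"dx":0.0,"dy":0.0,"dz":-1.5,"twist":0.0},
])

```text
t: 11.75
tool_pos: [0.4761, 0.1057, 0.1106]
tool_rot: [-3.078, 0.61, -0.004]
contact_force: [0.3, -0.0, 0.0]
opening: 0.0352
```

```bash
python3 - <<'E'
from h import *
w=snap('wrist','wrist9'); o=ctrl.get_obs(); print(np.round(o['tool_pos'],4),np.round(o['tool_rot'],3),o['t'],o['opening'])
E
```

```text
[0.4767 0.1057 0.1116] [-3.078  0.61  -0.007] 11.8 0.03504433121299114
```

View pics/wrist9.png

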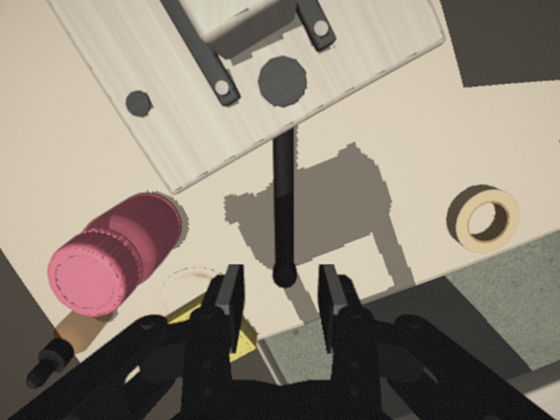

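jog_arm([
  {"dx":0.0,"dy":0.0,"dz":-0.4,"twist":0.0},
  {"dx":0.0,"dy":0.0,"dz":-0.7,"twist":0.0},
  {"dx":0.0,"dy":0.0,"dz":-0.79,"twist":0.0},
  {"dx":0.0,"dy":0.0,"dz":-0.79,"twist":0.0},
])

```text
t: 12.3
tool_pos: [0.4768, 0.1057, 0.0644]
tool_rot: [-3.078, 0.61, -0.007]
contact_force: [-0.2, 0.4, -0.5]
opening: 0.0349
```

```bash
python3 - <<'E'
from h import *
w=snap('wrist','wrist10'); o=ctrl.get_obs(); print(np.round(o['tool_pos'],4),np.round(o['tool_rot'],3),o['t'],o['opening'],o['contact_force'])
E
```

```text
[0.4771 0.1058 0.0648] [-3.077  0.61  -0.009] 12.35 0.03532353415724835 [-0.33503644 -0.65095735  0.5290657 ]
```

View pics/wrist10.png

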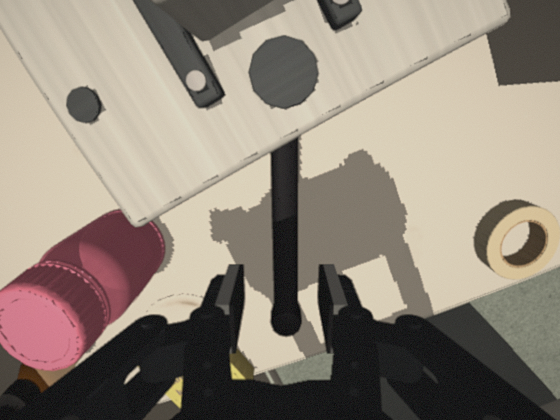

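```bash
cat > k.py <<'E'
import sys; from h import *
ax=np.array([.560,.0705]); yaw0=.1235; off=float(open('off').read()); R=.092
o=ctrl.get_obs(); p=np.array(o['tool_pos'])[:2]; f=np.array(o['contact_force'])
rm=cv2.Rodrigues(np.array(o['tool_rot'],float))[0]; yaw=np.arctan2(rm[1,0],rm[0,0])
def pose(v):
    a=np.pi+yaw0-.6+v; u=np.array([np.cos(a),np.sin(a)]); t=np.array([-u[1],u[0]]); return ax+R*u+off*t, a-np.pi,t,u
d=p-ax; r=np.hypot(*d); ang=np.arctan2(d[1],d[0])%(2*np.pi)-np.arcsin(off/r); vm=ang-np.pi-yaw0+.6
_,_,t,u=pose(vm)
print('t',o['t'],'v_pos %.4f v_yaw %.4f r %.4f z %.4f  Ft %.2f Fr %.2f Fz %.2f Mz %.2f'%(vm,yaw-yaw0+.6,np.sqrt(r*r-off*off),o['tool_pos'][2],-f[:2]@t,-f[:2]@u,f[2],o['wrist_torque'][2]))
for v in map(float,sys.argv[1:]):
    q,y,_,_=pose(v); print(v,'dx %.2f dy %.2f twist %.2f'%(*((q-p)/.06),np.degrees(y-yaw)/10))
E
echo .0115>off; python3 k.py .08 .1 .15 .2 .25 .3
```

```text
t 12.35 v_pos -0.0538 v_yaw 0.0850 r 0.0893 z 0.0648  Ft -0.73 Fr 0.04 Fz 0.53 Mz 0.00
0.08 dx -0.11 dy -0.17 twist -0.03
0.1 dx -0.12 dy -0.20 twist 0.09
0.15 dx -0.13 dy -0.28 twist 0.37
0.2 dx -0.15 dy -0.35 twist 0.66
0.25 dx -0.16 dy -0.43 twist 0.95
0.3 dx -0.16 dy -0.51 twist 1.23
```

jog_arm([
  {"dx":-0.11,"dy":-0.1,"dz":0.0,"twist":0.0},
  {"dx":-0.11,"dy":-0.17,"dz":0.0,"twist":0.0},
  {"dx":-0.12,"dy":-0.2,"dz":0.0,"twist":0.1},
  {"dx":-0.13,"dy":-0.28,"dz":0.0,"twist":0.37},
  {"dx":-0.15,"dy":-0.35,"dz":0.0,"twist":0.66},
])

```text
t: 12.98
tool_pos: [0.469, 0.0863, 0.0653]
tool_rot: [-3.103, 0.429, -0.011]
contact_force: [3.0, 6.1, -1.5]
opening: 0.0351
```

```bash
python3 k.py .2 .25 .3 .35 .4
```

```text
t 12.975 v_pos 0.1798 v_yaw 0.2018 r 0.0917 z 0.0653  Ft 6.70 Fr 1.05 Fz -1.48 Mz -0.03
0.2 dx -0.01 dy -0.03 twist -0.01
0.25 dx -0.02 dy -0.11 twist 0.28
0.3 dx -0.03 dy -0.18 twist 0.56
0.35 dx -0.03 dy -0.26 twist 0.85
0.4 dx -0.03 dy -0.34 twist 1.14
```

Lever contact is made: about 6.7 N, matching free turning. Continuing.

jog_arm([
  {"dx":-0.02,"dy":-0.08,"dz":0.0,"twist":0.2},
  {"dx":-0.02,"dy":-0.14,"dz":0.0,"twist":0.4},
  {"dx":-0.03,"dy":-0.2,"dz":0.0,"twist":0.6},
  {"dx":-0.03,"dy":-0.26,"dz":0.0,"twist":0.85},
  {"dx":-0.03,"dy":-0.3,"dz":0.0,"twist":1.0},
])

```text
t: 13.6
tool_pos: [0.4675, 0.0699, 0.0653]
tool_rot: [-3.124, 0.155, -0.012]
contact_force: [2.6, 6.4, -2.7]
opening: 0.0354
```

```bash
python3 - <<'E'
from h import *
snap('wrist','wrist11'); snap('side','side11')
crop('side11',210,90,350,210,5,'c11')
E
python3 k.py .4 .42 .44 .46 .48 .5
```

```text
t 13.7 v_pos 0.3608 v_yaw 0.3764 r 0.0918 z 0.0652  Ft 5.50 Fr 0.97 Fz -2.02 Mz -0.05
0.4 dx -0.00 dy -0.06 twist 0.14
0.42 dx 0.00 dy -0.09 twist 0.25
0.44 dx 0.00 dy -0.12 twist 0.36
0.46 dx 0.01 dy -0.15 twist 0.48
0.48 dx 0.01 dy -0.18 twist 0.59
0.5 dx 0.01 dy -0.21 twist 0.71
```

View pics/wrist11.png

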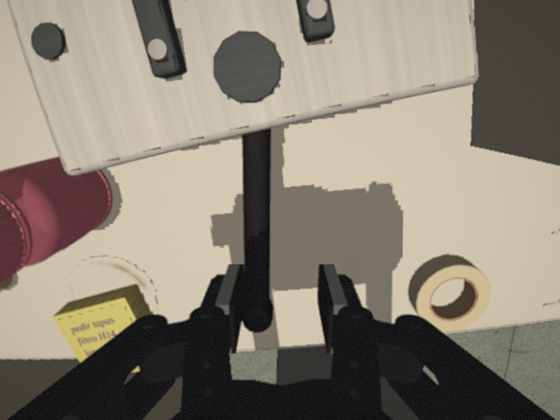

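View pics/c11.png

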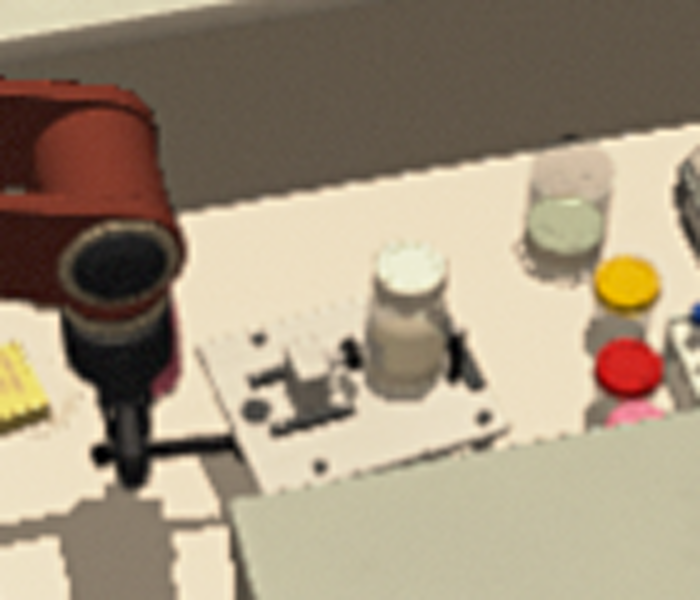

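jog_arm([
  {"dx":0.0,"dy":-0.06,"dz":0.0,"twist":0.14},
  {"dx":0.0,"dy":-0.1,"dz":0.0,"twist":0.28},
  {"dx":0.0,"dy":-0.14,"dz":0.0,"twist":0.42},
])

```text
t: 14.08
tool_pos: [0.4678, 0.063, 0.0652]
tool_rot: [-3.123, 0.041, -0.013]
contact_force: [1.8, 7.5, -1.7]
opening: 0.0352
```

```bash
python3 k.py .46 .48 .5 .52 .54
```

```text
t 14.075 v_pos 0.4334 v_yaw 0.4504 r 0.0918 z 0.0652  Ft 7.59 Fr 1.45 Fz -1.73 Mz -0.07
0.46 dx 0.00 dy -0.04 twist 0.05
0.48 dx 0.00 dy -0.07 twist 0.17
0.5 dx 0.01 dy -0.10 twist 0.28
0.52 dx 0.01 dy -0.13 twist 0.40
0.54 dx 0.02 dy -0.16 twist 0.51
```

jog_arm([
  {"dx":0.0,"dy":-0.05,"dz":0.0,"twist":0.1},
  {"dx":0.0,"dy":-0.08,"dz":0.0,"twist":0.2},
  {"dx":0.01,"dy":-0.11,"dz":0.0,"twist":0.3},
])

```text
t: 14.45
tool_pos: [0.4684, 0.0581, 0.065]
tool_rot: [-3.118, -0.042, -0.012]
contact_force: [0.5, 6.7, -0.8]
opening: 0.0351
```

```bash
python3 k.py .52 .54 .56 .58 .6
```

```text
t 14.45 v_pos 0.4866 v_yaw 0.5033 r 0.0917 z 0.0650  Ft 6.67 Fr 0.56 Fz -0.81 Mz 0.02
0.52 dx 0.00 dy -0.05 twist 0.10
0.54 dx 0.01 dy -0.08 twist 0.21
0.56 dx 0.02 dy -0.11 twist 0.33
0.58 dx 0.02 dy -0.14 twist 0.44
0.6 dx 0.03 dy -0.17 twist 0.55
```

jog_arm([
  {"dx":0.0,"dy":-0.05,"dz":0.0,"twist":0.1},
  {"dx":0.01,"dy":-0.08,"dz":0.0,"twist":0.2},
  {"dx":0.02,"dy":-0.11,"dz":0.0,"twist":0.3},
])

```text
t: 14.82
tool_pos: [0.4692, 0.0533, 0.0649]
tool_rot: [-3.111, -0.125, -0.01]
contact_force: [-1.4, 6.8, -0.7]
opening: 0.0351
```

```bash
python3 k.py .56 .58 .6 .62
```

```text
t 14.825 v_pos 0.5384 v_yaw 0.5564 r 0.0917 z 0.0649  Ft 6.89 Fr -1.02 Fz -0.69 Mz 0.04
0.56 dx 0.00 dy -0.03 twist 0.02
0.58 dx 0.01 dy -0.06 twist 0.14
0.6 dx 0.02 dy -0.09 twist 0.25
0.62 dx 0.02 dy -0.12 twist 0.36
```

jog_arm([
  {"dx":0.0,"dy":-0.03,"dz":0.0,"twist":0.06},
  {"dx":0.01,"dy":-0.06,"dz":0.0,"twist":0.12},
  {"dx":0.01,"dy":-0.08,"dz":0.0,"twist":0.2},
])

```text
t: 15.2
tool_pos: [0.4698, 0.0503, 0.0649]
tool_rot: [-3.104, -0.179, -0.011]
contact_force: [0.6, 7.0, -1.8]
opening: 0.0354
```

```bash
python3 k.py .6 .62 .64
```

```text
t 15.2 v_pos 0.5716 v_yaw 0.5917 r 0.0917 z 0.0649  Ft 6.92 Fr 1.22 Fz -1.83 Mz 0.03
0.6 dx 0.01 dy -0.04 twist 0.05
0.62 dx 0.01 dy -0.07 twist 0.16
0.64 dx 0.02 dy -0.10 twist 0.28
```

jog_arm([
  {"dx":0.0,"dy":-0.03,"dz":0.0,"twist":0.06},
  {"dx":0.01,"dy":-0.06,"dz":0.0,"twist":0.12},
])

```text
t: 15.45
tool_pos: [0.4703, 0.0486, 0.0648]
tool_rot: [-3.097, -0.212, -0.011]
contact_force: [0.1, 7.1, -0.6]
opening: 0.0351
```

```bash
python3 k.py .6 .62 .64
python3 - <<'E'
from h import *
snap('side','side12');snap('scene','scene12');crop('side12',240,130,310,190,10,'c12');crop('scene12',180,150,280,250,6,'c13')
E
```

```text
t 15.45 v_pos 0.5911 v_yaw 0.6130 r 0.0916 z 0.0648  Ft 7.05 Fr 0.86 Fz -0.62 Mz -0.08
0.6 dx -0.00 dy -0.01 twist -0.07
0.62 dx 0.01 dy -0.04 twist 0.04
0.64 dx 0.01 dy -0.07 twist 0.15
```

View pics/c12.png

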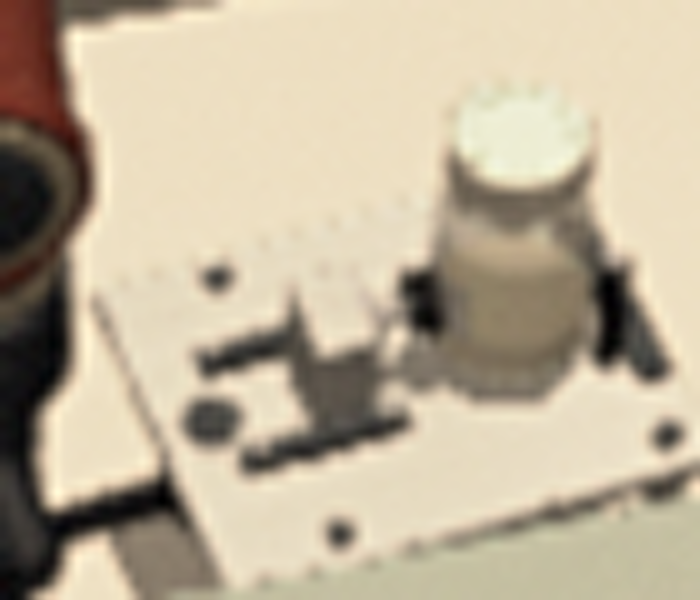

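View pics/c13.png

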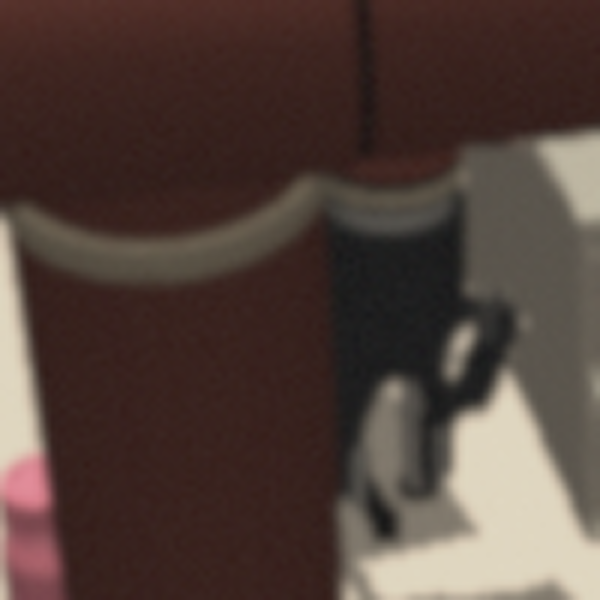

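The side view shows the pad nearly at the bottle around (430,300). Still no force rise, so I'm going on with small steps.

jog_arm([
  {"dx":0.01,"dy":-0.04,"dz":0.0,"twist":0.03},
  {"dx":0.01,"dy":-0.06,"dz":0.0,"twist":0.1},
])

```text
t: 15.8
tool_pos: [0.4707, 0.0467, 0.0647]
tool_rot: [-3.091, -0.239, -0.01]
contact_force: [0.4, 6.8, -0.3]
opening: 0.0356
```

```bash
python3 k.py .62 .64 .66
```

```text
t 15.8 v_pos 0.6124 v_yaw 0.6305 r 0.0917 z 0.0647  Ft 6.64 Fr 1.29 Fz -0.26 Mz -0.05
0.62 dx -0.00 dy -0.01 twist -0.06
0.64 dx 0.01 dy -0.04 twist 0.05
0.66 dx 0.02 dy -0.07 twist 0.17
```

jog_arm([
  {"dx":0.01,"dy":-0.04,"dz":0.0,"twist":0.05},
  {"dx":0.02,"dy":-0.06,"dz":0.0,"twist":0.1},
])

```text
t: 16.05
tool_pos: [0.4712, 0.0451, 0.0646]
tool_rot: [-3.083, -0.266, -0.008]
contact_force: [-1.7, 6.9, 0.1]
opening: 0.0347
```

```bash
python3 k.py .64 .66 .68
```

```text
t 16.05 v_pos 0.6305 v_yaw 0.6484 r 0.0917 z 0.0646  Ft 7.04 Fr -0.67 Fz 0.13 Mz 0.05
0.64 dx -0.00 dy -0.01 twist -0.05
0.66 dx 0.01 dy -0.04 twist 0.07
0.68 dx 0.02 dy -0.07 twist 0.18
```

jog_arm([
  {"dx":0.01,"dy":-0.04,"dz":0.0,"twist":0.05},
  {"dx":0.02,"dy":-0.06,"dz":0.0,"twist":0.1},
])

```text
t: 16.3
tool_pos: [0.4716, 0.0435, 0.0645]
tool_rot: [-3.075, -0.293, -0.005]
contact_force: [-1.6, 7.4, 1.4]
opening: 0.0349
```

```bash
python3 k.py .66 .68 .7
```

```text
t 16.3 v_pos 0.6480 v_yaw 0.6664 r 0.0917 z 0.0645  Ft 7.55 Fr -0.35 Fz 1.44 Mz -0.00
0.66 dx 0.00 dy -0.02 twist -0.04
0.68 dx 0.01 dy -0.05 twist 0.08
0.7 dx 0.02 dy -0.08 twist 0.19
```

jog_arm([
  {"dx":0.01,"dy":-0.04,"dz":0.0,"twist":0.05},
  {"dx":0.02,"dy":-0.06,"dz":0.0,"twist":0.1},
])

```text
t: 16.55
tool_pos: [0.4721, 0.042, 0.0644]
tool_rot: [-3.067, -0.32, -0.002]
contact_force: [-1.9, 7.5, 1.8]
opening: 0.0352
```

```bash
python3 k.py .68 .7 .72
```

```text
t 16.55 v_pos 0.6656 v_yaw 0.6844 r 0.0917 z 0.0644  Ft 7.73 Fr -0.42 Fz 1.84 Mz 0.01
0.68 dx 0.00 dy -0.02 twist -0.03
0.7 dx 0.01 dy -0.05 twist 0.09
0.72 dx 0.02 dy -0.08 twist 0.20
```

jog_arm([
  {"dx":0.01,"dy":-0.04,"dz":0.0,"twist":0.05},
  {"dx":0.01,"dy":-0.06,"dz":0.0,"twist":0.1},
])

```text
t: 16.8
tool_pos: [0.4725, 0.0407, 0.0644]
tool_rot: [-3.059, -0.347, -0.002]
contact_force: [0.4, 7.9, -0.7]
opening: 0.0349
```

```bash
python3 k.py .7 .72 .74
```

```text
t 16.8 v_pos 0.6803 v_yaw 0.7020 r 0.0917 z 0.0644  Ft 7.69 Fr 1.95 Fz -0.70 Mz -0.10
0.7 dx 0.01 dy -0.03 twist -0.01
0.72 dx 0.02 dy -0.06 twist 0.10
0.74 dx 0.03 dy -0.09 twist 0.22
```

jog_arm([
  {"dx":0.01,"dy":-0.05,"dz":0.0,"twist":0.05},
  {"dx":0.01,"dy":-0.06,"dz":0.0,"twist":0.08},
])

```text
t: 17.05
tool_pos: [0.4729, 0.0396, 0.0643]
tool_rot: [-3.05, -0.368, -0.002]
contact_force: [0.7, 9.2, -0.6]
opening: 0.0352
```

```bash
python3 k.py .7 .72 .74
```

```text
t 17.05 v_pos 0.6930 v_yaw 0.7160 r 0.0917 z 0.0643  Ft 8.84 Fr 2.67 Fz -0.58 Mz -0.07
0.7 dx -0.00 dy -0.01 twist -0.09
0.72 dx 0.01 dy -0.04 twist 0.02
0.74 dx 0.02 dy -0.07 twist 0.14
```

jog_arm([
  {"dx":0.01,"dy":-0.05,"dz":0.0,"twist":0.03},
  {"dx":0.01,"dy":-0.06,"dz":0.0,"twist":0.06},
])

```text
t: 17.3
tool_pos: [0.4732, 0.0386, 0.0642]
tool_rot: [-3.042, -0.383, -0.003]
contact_force: [0.8, 9.3, -0.3]
opening: 0.0349
```

```bash
python3 k.py .72 .74 .76
```

```text
t 17.3 v_pos 0.7037 v_yaw 0.7264 r 0.0917 z 0.0642  Ft 8.87 Fr 2.84 Fz -0.33 Mz -0.05
0.72 dx 0.00 dy -0.02 twist -0.04
0.74 dx 0.02 dy -0.05 twist 0.08
0.76 dx 0.03 dy -0.08 twist 0.19
```

jog_arm([
  {"dx":0.01,"dy":-0.05,"dz":0.0,"twist":0.04},
  {"dx":0.02,"dy":-0.07,"dz":0.0,"twist":0.08},
])

```text
t: 17.55
tool_pos: [0.4738, 0.0373, 0.0641]
tool_rot: [-3.032, -0.403, -0.001]
contact_force: [-0.5, 10.3, 0.0]
opening: 0.0351
```

```bash
python3 k.py .72 .74 .76
```

```text
t 17.55 v_pos 0.7191 v_yaw 0.7405 r 0.0916 z 0.0641  Ft 10.13 Fr 1.96 Fz 0.04 Mz -0.00
0.72 dx -0.01 dy -0.00 twist -0.12
0.74 dx 0.01 dy -0.03 twist -0.00
0.76 dx 0.02 dy -0.06 twist 0.11
```

jog_arm([
  {"dx":0.01,"dy":-0.05,"dz":0.0,"twist":0.02},
  {"dx":0.02,"dy":-0.06,"dz":0.0,"twist":0.04},
])

```text
t: 17.8
tool_pos: [0.474, 0.0368, 0.0639]
tool_rot: [-3.023, -0.413, 0.001]
contact_force: [-1.7, 10.2, 2.5]
opening: 0.0354
```

```bash
python3 k.py .74 .75 .76
```

```text
t 17.8 v_pos 0.7258 v_yaw 0.7477 r 0.0916 z 0.0639  Ft 10.31 Fr 0.90 Fz 2.46 Mz -0.01
0.74 dx 0.00 dy -0.02 twist -0.04
0.75 dx 0.01 dy -0.04 twist 0.01
0.76 dx 0.01 dy -0.05 twist 0.07
```

jog_arm([
  {"dx":0.01,"dy":-0.05,"dz":0.0,"twist":0.02},
  {"dx":0.01,"dy":-0.07,"dz":0.0,"twist":0.06},
])

```text
t: 18.05
tool_pos: [0.4743, 0.0358, 0.0639]
tool_rot: [-3.013, -0.428, 0.001]
contact_force: [0.2, 12.5, -1.4]
opening: 0.0352
```

```bash
python3 k.py .74 .75 .76
```

```text
t 18.05 v_pos 0.7363 v_yaw 0.7582 r 0.0917 z 0.0639  Ft 12.02 Fr 3.40 Fz -1.40 Mz -0.12
0.74 dx -0.00 dy -0.01 twist -0.10
0.75 dx 0.00 dy -0.02 twist -0.05
0.76 dx 0.01 dy -0.04 twist 0.01
```

```bash
for i in 1 2 3 4; do python3 -c "
from h import *
ctrl.get_image('wrist')"; python3 k.py; done
```

```text
t 18.1 v_pos 0.7371 v_yaw 0.7583 r 0.0917 z 0.0638  Ft 10.81 Fr 3.22 Fz -0.36 Mz -0.12
t 18.15 v_pos 0.7373 v_yaw 0.7580 r 0.0917 z 0.0639  Ft 10.20 Fr 2.82 Fz -0.20 Mz -0.07
t 18.2 v_pos 0.7371 v_yaw 0.7580 r 0.0917 z 0.0638  Ft 11.64 Fr 3.45 Fz -0.97 Mz -0.10
t 18.25 v_pos 0.7374 v_yaw 0.7580 r 0.0917 z 0.0638  Ft 11.67 Fr 3.41 Fz -0.43 Mz -0.07
```

jog_arm([
  {"dx":0.0,"dy":-0.04,"dz":0.0,"twist":0.0},
  {"dx":0.01,"dy":-0.06,"dz":0.0,"twist":0.02},
])

```text
t: 18.5
tool_pos: [0.4745, 0.0355, 0.0637]
tool_rot: [-3.004, -0.432, 0.001]
contact_force: [0.3, 12.5, -0.5]
opening: 0.0352
```

```bash
python3 k.py; for i in 1 2 3 4; do python3 -c "
from h import *
ctrl.get_image('wrist')"; python3 k.py; done
```

```text
t 18.5 v_pos 0.7405 v_yaw 0.7614 r 0.0917 z 0.0637  Ft 11.98 Fr 3.52 Fz -0.54 Mz -0.04
t 18.55 v_pos 0.7413 v_yaw 0.7615 r 0.0917 z 0.0637  Ft 11.86 Fr 3.81 Fz -1.00 Mz -0.03
t 18.6 v_pos 0.7413 v_yaw 0.7614 r 0.0917 z 0.0637  Ft 11.08 Fr 3.49 Fz 0.84 Mz -0.08
t 18.65 v_pos 0.7414 v_yaw 0.7614 r 0.0917 z 0.0638  Ft 11.07 Fr 4.01 Fz -0.11 Mz -0.06
t 18.7 v_pos 0.7412 v_yaw 0.7614 r 0.0917 z 0.0637  Ft 10.70 Fr 2.87 Fz -0.12 Mz -0.11
```

jog_arm([
  {"dx":0.0,"dy":-0.05,"dz":0.0,"twist":0.0},
  {"dx":0.01,"dy":-0.065,"dz":0.0,"twist":0.02},
])

```text
t: 18.95
tool_pos: [0.4747, 0.035, 0.0636]
tool_rot: [-2.996, -0.436, 0.0]
contact_force: [-0.2, 12.5, 0.3]
opening: 0.0353
```

```bash
python3 k.py; for i in 1 2 3 4; do python3 -c "
from h import *
ctrl.get_image('wrist')"; python3 k.py; done; python3 k.py .60
```

```text
t 18.95 v_pos 0.7458 v_yaw 0.7648 r 0.0916 z 0.0636  Ft 12.12 Fr 3.15 Fz 0.34 Mz -0.08
t 19.0 v_pos 0.7464 v_yaw 0.7649 r 0.0917 z 0.0636  Ft 12.20 Fr 3.44 Fz -1.03 Mz -0.06
t 19.05 v_pos 0.7468 v_yaw 0.7647 r 0.0917 z 0.0636  Ft 11.49 Fr 3.20 Fz 0.09 Mz -0.05
t 19.1 v_pos 0.7465 v_yaw 0.7648 r 0.0917 z 0.0636  Ft 10.87 Fr 3.59 Fz -0.45 Mz -0.07
t 19.15 v_pos 0.7466 v_yaw 0.7648 r 0.0917 z 0.0636  Ft 11.66 Fr 4.06 Fz -0.67 Mz -0.08
t 19.15 v_pos 0.7466 v_yaw 0.7648 r 0.0917 z 0.0636  Ft 11.66 Fr 4.06 Fz -0.67 Mz -0.08
0.6 dx -0.08 dy 0.21 twist -0.94
```

By force rise the clamp is about 14.4 N, and by angle past contact about 13.7 N. I'm backing the finger off to mid-gap, then lifting away.

jog_arm([
  {"dx":-0.02,"dy":0.1,"dz":0.0,"twist":0.0},
  {"dx":-0.05,"dy":0.18,"dz":0.0,"twist":0.0},
  {"dx":-0.05,"dy":0.18,"dz":0.0,"twist":0.0},
])

```text
t: 19.52
tool_pos: [0.4716, 0.0458, 0.0637]
tool_rot: [-2.996, -0.437, 0.0]
contact_force: [-0.3, 0.3, 0.1]
opening: 0.0353
```

```bash
python3 - <<'E'
from h import *
snap('wrist','wrist20'); o=ctrl.get_obs(); print(np.round(o['tool_pos'],4),o['contact_force'],o['t'])
E
```

```text
[0.4717 0.0456 0.0637] [ 0.72785666  0.31117039 -1.11750124] 19.575
```

View pics/wrist20.png

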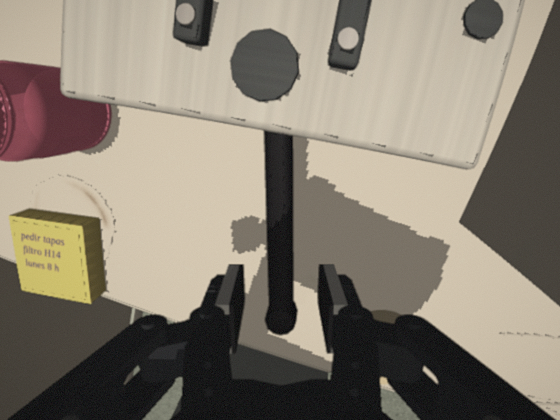

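The lever sits free between the fingers, at (282,320) with gaps on both sides. I'm lifting straight up.

jog_arm([
  {"dx":0.0,"dy":0.0,"dz":0.5,"twist":0.0},
  {"dx":0.0,"dy":0.0,"dz":1.3,"twist":0.0},
  {"dx":0.0,"dy":0.0,"dz":2.3,"twist":0.0},
  {"dx":0.0,"dy":0.0,"dz":3.3,"twist":0.0},
  {"dx":0.5,"dy":0.3,"dz":4.0,"twist":0.0},
])

```text
t: 20.2
tool_pos: [0.5023, 0.0628, 0.3081]
tool_rot: [-2.999, -0.434, -0.008]
contact_force: [0.9, 0.5, 0.0]
opening: 0.0351
```

jog_arm([
  {"dx":0.6,"dy":0.3,"dz":0.3,"twist":-0.5},
  {"dx":0.8,"dy":0.4,"dz":0.3,"twist":-0.9},
  {"dx":0.8,"dy":0.4,"dz":0.3,"twist":-0.9},
  {"dx":0.8,"dy":0.4,"dz":0.3,"twist":-0.9},
])

```text
t: 20.7
tool_pos: [0.5498, 0.0864, 0.3254]
tool_rot: [-3.024, -0.198, -0.02]
contact_force: [-0.3, -0.3, 0.8]
opening: 0.0353
```

```bash
python3 - <<'E'
from h import *
ctrl.get_image('wrist'); snap('wrist','wrist21');snap('side','side21'); o=ctrl.get_obs(); print(np.round(o['tool_pos'],4),o['contact_force'],o['t'])
crop('side21',190,100,330,290,3,'c21')
E
```

```text
[0.5498 0.0864 0.3257] [-0.77013349 -0.38785627  0.43989922] 20.85
```

View pics/wrist21.png

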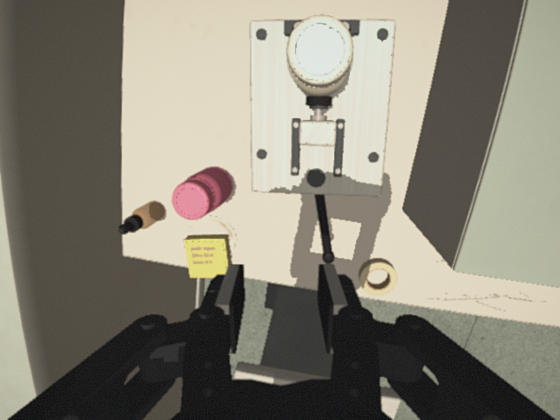

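View pics/c21.png

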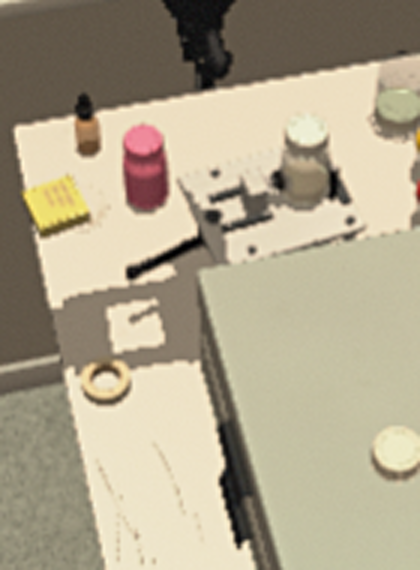

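```bash
python3 - <<'E'
from h import *
w=load('wrist21'); crop('wrist21',230,5,410,275,2.2,'c22')
x=[.6293,.079,.1235]; c,s=np.cos(x[2]),np.sin(x[2])
for q,h in (((329,257),.096),((321,47),.232)):
    p=onplane(w,*q,h); d=p-[x[0],x[1],0]; d=np.array([c*d[0]+s*d[1],-s*d[0]+c*d[1]]); print(np.round(d,4),'value',.6-np.arctan2(d[1],-.07-d[0]))
E
```

```text
[-0.1776 -0.0207] value 0.7904443663840173
[ 0.0463 -0.0004] value 3.7379775356538274
```

View pics/c22.png

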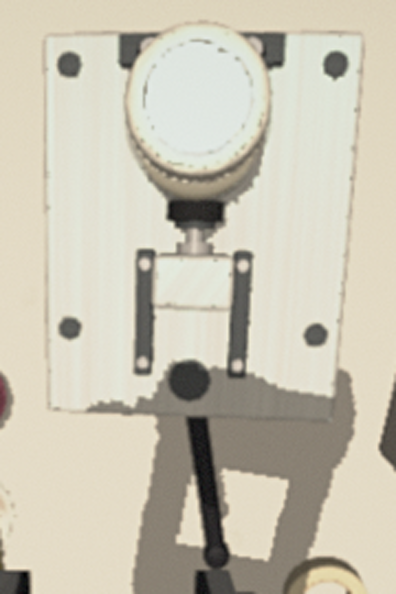

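The image puts the knob at about 0.79, against 0.747 from the tool position. The tool tilted a little while pushing, which biases that second figure, so I'm refitting contact with the tilt corrected.

```bash
python3 - <<'E'
import numpy as np
from scipy.optimize import curve_fit
# v_pos, Ft(moving end), rx, ry
D=np.array([[.1798,6.70,3.103,.429],[.4334,7.59,3.123,.041],[.4866,6.67,3.118,.042],[.5384,6.89,3.111,.125],[.5716,6.92,3.104,.179],[.5911,7.05,3.097,.212],[.6124,6.64,3.091,.239],[.6305,7.04,3.083,.266],[.648,7.55,3.075,.293],[.6656,7.73,3.067,.32],[.6803,7.69,3.059,.347],[.693,8.84,3.05,.368],[.7037,8.87,3.042,.383],[.7191,10.13,3.032,.403],[.7258,10.31,3.023,.413],[.7363,12.02,3.013,.428],[.7405,11.98,3.004,.432],[.7458,12.12,2.996,.436]])
tilt=np.pi-np.hypot(D[:,2],D[:,3])
for k in (0,.022,.028,.035):
    v=D[:,0]+k*tilt/.092
    f1=lambda v,b,c:b+150*.03/.092*np.maximum(0,v-c)
    p,cv=curve_fit(f1,v,D[:,1],[7,.65]); res=D[:,1]-f1(v,*p)
    print(k,'base %.2f contact %.3f'%tuple(p),'v_end %.3f clamp %.1f'%(v[-1],150*(v[-1]-p[1])),'rms %.2f'%res.std(),'sd',np.sqrt(np.diag(cv)).round(3), 'forceonly', (np.mean([12.02,11.98,12.12])-p[0])*.092/.03)
E
```

```text
0 base 7.01 contact 0.652 v_end 0.746 clamp 14.1 rms 0.45 sd [0.157 0.005] forceonly 15.438962963239137
0.022 base 7.01 contact 0.672 v_end 0.773 clamp 15.2 rms 0.37 sd [0.132 0.004] forceonly 15.438962964242203
0.028 base 7.01 contact 0.677 v_end 0.781 clamp 15.5 rms 0.36 sd [0.129 0.004] forceonly 15.438962963185357
0.035 base 7.01 contact 0.684 v_end 0.789 clamp 15.8 rms 0.36 sd [0.126 0.004] forceonly 15.438962962563325
```

```bash
python3 -c "
from station import ctrl
print(ctrl.finish_job())"
```

```text
the job is handed in; nothing more can be done
None
```

The milk bottle is standing upright in the holder, clamped against the rear posts at an estimated 15.4 N. That is slightly above the 14 N you asked for and well under the 25 N limit. I handed the job in at about 21 s with the robot clear of everything.

- **Bottle:** I lifted the clear, white-capped one from the front strip, carried it over the drawer box and set it on the deck. I slid it back until the posts pushed back with about 5 N, then let go. The last pictures show it upright, about 1 mm from the seat point and with the pad against it.
- **Clamping:** I pushed only the lever, with one finger. Free turning took about 7.0 N and the push rose to about 12 N at the end. I let go at mid-gap and lifted away without touching the lever again.
- **Check that disagreed:** during the push I read the clamp as 13.7 to 14.4 N. A picture afterwards put the knob at about 0.79, but the tool position gave 0.75. The tool had tilted about 6° while pushing, which made the position reading too low. Correcting for that gives 15.2 to 15.8 N, and the force rise alone gives 15.4 N. I left it there rather than risk disturbing the clamp.
- **Bystanders:** the tape roll and dropper bottle look unmoved in the last pictures. The timer was outside the crops I checked at the end, but the arm did not go near it after passing above at the start.

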